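# Clear the stamp drum and put the round stamp away

## Robot

A 7-joint arm with a two-finger parallel gripper is mounted at the origin on the work surface. World frame = base frame: x ahead of the robot, y to its left, z up, the work surface at z = 0. Lengths are in m, angles in rad, forces in N, time in s.
With the tool pointing down it reaches from about 0.425 to 0.925 m from the base axis. Payload 6.8 kg.
Tool frame: the origin (TCP) lies between the finger pads; the fingertips stand 11 mm ahead of it and the grasp point (between the pads) lies 8 mm behind it; z points along the fingers, y is the line along which they close (so a half turn about z gives the same grasp; the last joint's range is limited). The gripper opens to 85 mm and grips with 20 to 120 N. Pads are 22 mm wide; open, the fingers measure 114 mm over their backs; the gripper's body (76 mm by 85 mm) begins 54 mm behind the grasp point. The pads swing forward as they close: fully open they stand 13 mm farther back than shut.
Start: joints at [1.007, 0.477, 0.022, 1.555, -0.011, 1.109, -0.083], TCP at [0.297, -0.606, 0.242] pointing down, gripper open.
Joint ranges: [-2.96, 2.96], [-0.34, 2.1], [-1.41, 1.46], [0.24, 2.44], [-1.37, 4.51], [0.17, 1.92], [-2.96, 2.96]. Speed limits (rad/s): [2.39, 2.39, 3.14, 3.14, 3.14, 3.14, 3.14].

## Interface

Orientations are given as a rotation vector (axis times angle).
In Python, from bench import r gives the robot as it stands.
- The arm moves only by the tool send_rows, never from a script. Its argument "deltas" is a list of rows, each an object of numbers: "dx", "dy", "dz": the shift along the world's x, y, z in mm; "rx", "ry", "rz": the turn, a rotation vector about the world's x, y, z in degrees. A call has 1 to 5 rows; each row is the pose to reach, as a shift and turn from the pose commanded when the call began; what a row does not reach only later rows make up. A row lasts 1/12 s, in which the tool goes at most 41.7 mm and 7.16 degrees, less where a joint would pass 70% of its speed; a pose out of reach is approached as far as the arm can. A call with a gripper value outside its range is refused whole. "jaw" is the finger opening in mm, from 0 to 85.4, set as the call begins (left out, the last holds). The fingers move at their own pace and stop on an object; "newtons" is the grip in N (left out, the last holds). Time passes only in rows, so rows that repeat a pose let the fingers close. It gives the time, the measured TCP pose, the force, the opening and the grip force at its end, in the units of the state.
- r.get_obs(): the state, without advancing time (a new reading comes with each control period).
- r.grab_frame(name): name is "scene" or "top" or "wrist"; returns a dict with "frame" (420x560x3 uint8, blue, green, red), "z_map" (420x560 float32, m along the optical axis (not along the pixel's ray), 0 where there is no reading), "vertical_fov" (degrees; the focal length in pixels is half the picture's height over the tangent of half this angle, whatever the lens; pixels are square), "cx", "cy" (the principal point, pixels), "distortion" ([k1, k2, p1, p2, k3] as OpenCV has them; the pictures are not rectified), "xyz" and "orientation" of the camera in the world. Camera axes: x right, y down, z forward; pixel columns grow to the right and rows downward; lengths in m; the calibration is good to about 2 mm. A picture is of the moment at which its call begins.
- r.hand_in(): hands the job in; it is judged then, once.
The state is a dict: "clock": time; "joints": joint angles; "qvel": joint speeds; "tau": joint torques, N m; "tcp_pos": TCP position; "orientation": TCP orientation; "contact_force": force on the tool from outside, world axes, zero at the start; "moment": the same for the moment, N m; "grip_width": finger opening in m; "gripper_force": force on a finger pad.
Only numpy, scipy, OpenCV 4.12 (cv2) and the standard library are available. Lean on these libraries where they do the work, as an engineer would, in place of code of your own. Each camera call takes 0.05 s, during which the arm holds its last target. There are 200 camera calls.

## Task

The wax tin has been left on top of the round stamp drum, over the opening in its cap: first take it off and stand it upright, wholly on the round cork coaster. Then turn the drum's cap by its bar until the opening lies squarely over the compartment whose tile, beside the drum, carries the round sample stamp, and put the loose round brass stamp from the pine offcut in through the opening. Leave the opening over that compartment, and leave the sanding block, brush and pencil cup where they are.

Things in the scene. Friction and masses are not known exactly. Their poses are not given: they have to be found in the camera images.
- drum: round aluminium drum fixed on the bench, 170 mm across, walls 34 mm high, floor 4 mm thick, wooden cap on top (39 mm). Origin: centre of its underside, on the cap's axis; z up. Six equal 60 degree compartments, their middles at 0, +-60, +-120 and 180 degrees from its x axis (anticlockwise from above). Only those at +60 and -60 have a tile beside them.
- cap (a joint): turn of the drum's cap in rad about the drum's upright axis, anticlockwise positive from above; 0 puts the opening along the drum's x axis; range -2.6 to 2.6. The cap is a flat pale wooden disc, 170 mm across, 5 mm thick (34 to 39 mm above the bench). It turns against a friction of about 0.05 N m and stays where it is left.
- opening (a point): middle of the cap's opening, at the cap's upper face, 50 mm from the axis. The opening is a sector 46 degrees wide, from 28 to 74 mm from the axis (about 39 mm wide at this point). It turns with the cap; its x axis points outward from the drum's axis.
- bar_top (a point): middle of the top of the cap's grip bar, on the turning axis, 63 mm above the bench. The bar is 14 mm thick, 50 mm long, stands 24 mm above the cap and lies crosswise to the opening: this point's x axis points to the opening and is the bar's thickness, its y axis runs along the bar.
- left_room (a point): middle of the floor of the compartment at +60 degrees from the drum's x axis, 50 mm from the axis, 4 mm above the bench. This is the one to use when the tile with the round sample is on the drum's +y side.
- right_room (a point): the same for the compartment at -60 degrees; the one to use when the tile with the round sample is on the drum's -y side.
- round_tile: small ROUND white tile, 48 mm across, 6 mm thick, fixed on the bench just outside the drum, 122 mm from its axis at +60 or -60 degrees, in line with the compartment that it marks. On it stands a fixed sample of the ROUND brass stamp (disc head 26 mm across, stem up), its top 34 mm above the bench. Origin: centre of the tile's underside.
- square_tile: the SQUARE white tile, 46 x 46 x 6 mm, on the other side of the drum, with a sample stamp whose head is SQUARE, 26 x 26 mm: not the compartment to use. Origin: centre of the tile's underside.
- tin: round lidded steel wax tin with a paper band, 60 mm in diameter, 60 mm high, 0.13 to 0.25 kg. It stands on the drum's cap at the start (its foot 39 mm above the bench), over the opening. Origin: centre of its underside; z up its axis.
- coaster: round cork coaster fixed on the bench, 110 mm in diameter, 5 mm thick. Origin: centre of its underside.
- offcut: square pine offcut fixed on the bench, 110 x 110 x 18 mm, on which the loose stamp stands. Origin: centre of its underside.
- stamp: loose round brass stamp, standing head down on the pine offcut: disc head 26 mm in diameter and 8 mm high below, stem 12 mm in diameter and 20 mm long above, 28 mm high in all, about 50 g. Origin: centre of the underside of its head; z up the stem.
- stamp_mid (a point): the stamp's centre, on its axis, 14 mm above its underside.
- sanding_block: bystander: loose cork sanding block, 55 x 100 x 35 mm. Origin: centre of its underside.
- brush: bystander: loose wooden brush lying beyond the drum, about 200 mm long.
- pencil_cup: bystander: loose white cup with pencils, 70 mm in diameter, 85 mm high, pencils to 165 mm. Origin: centre of its underside.

How it is judged:
On the way, in this order (a step that is already met when the one before it is completed fails the run):
1. the wax tin stands upright on the cork coaster, its centre within 25 mm of the coaster's, let go (horizontal distance between tin and coaster below 0.025 m and height (world z) of tin below 0.01 m and angle between tin's own z axis and vertical below 0.1 rad and contact force between the fingers and tin below 0.1 N), for 0.2 s.
2. the cap's opening lies over the compartment of the round sample, within 6 mm (((y of round_tile in the frame of drum above 0 m and horizontal distance between opening and left_room below 0.006 m) or (y of round_tile in the frame of drum below 0 m and horizontal distance between opening and right_room below 0.006 m))), for 0.2 s.
3. the round stamp is inside that compartment (((y of round_tile in the frame of drum above 0 m and horizontal distance between stamp_mid and left_room below 0.035 m and z of stamp_mid in the frame of drum between 0 and 0.024 m) or (y of round_tile in the frame of drum below 0 m and horizontal distance between stamp_mid and right_room below 0.035 m and z of stamp_mid in the frame of drum between 0 and 0.024 m))), for 0.2 s.
At the end, for the whole second after the job is handed in: Tin upright (0.1 rad) on the coaster, centres within 25 mm; middle of the opening within 6 mm of the middle of the compartment marked by the round sample; stamp in that compartment (centre within 35 mm of its middle, below 24 mm); all at rest (horizontal distance between tin and coaster below 0.025 m and height (world z) of tin below 0.01 m and angle between tin's own z axis and vertical below 0.1 rad and ((y of round_tile in the frame of drum above 0 m and horizontal distance between opening and left_room below 0.006 m and horizontal distance between stamp_mid and left_room below 0.035 m and z of stamp_mid in the frame of drum between 0 and 0.024 m) or (y of round_tile in the frame of drum below 0 m and horizontal distance between opening and right_room below 0.006 m and horizontal distance between stamp_mid and right_room below 0.035 m and z of stamp_mid in the frame of drum between 0 and 0.024 m)) and linear speed of each of stamp, tin below 0.02 m/s and velocity of joint cap between -0.05 and 0.05 rad/s); the robot touches nothing.
It fails at once if the sanding block, the brush or the pencil cup is moved by more than 30 mm (distance of any of sanding_block, brush, pencil_cup from where it was at the start of the episode above 0.03 m).
It also fails if it takes over 72 s, if anything falls off the work surface, if the arm or the gripper's body presses on something with over 40 N, if the wrist force passes 120 N, or if a joint passes its speed limit or range.

## Working session

There is one attempt and no reset: what is moved stays moved. The work goes in short steps, Python scripts to look and compute and a tool call to move; the robot and the scene stay as the last step left them, time stands still between calls to the robot, and variables do not carry over. Pictures are saved under pics/ and viewed, at most 10 in all, crops included, and the job is handed in when it is done.

Besides the shell and the picture viewer there is one more tool, called after "Call:" as name(argument=value, ...), one argument or row to a line, values as JSON. send_rows: Moves the arm, as the interface text tells. Its arguments: {"type":"object","properties":{"deltas":{"type":"array","items":{"type":"object","properties":{"dx":{"type":"number"},"dy":{"type":"number"},"dz":{"type":"number"},"rx":{"type":"number"},"ry":{"type":"number"},"rz":{"type":"number"}}}},"jaw":{"type":"number"},"newtons":{"type":"number"}},"required":["deltas"]}

```bash
ls; mkdir -p pics; cat > h.py <<'E'
import numpy as np, cv2
from scipy.spatial.transform import Rotation as R
from bench import r
def cam(f):
    h,w=f["frame"].shape[:2]; fl=h/2/np.tan(np.radians(f["vertical_fov"])/2)
    K=np.array([[fl,0,f["cx"]],[0,fl,f["cy"]],[0,0,1]])
    o=np.array(f["orientation"]); M=R.from_rotvec(o).as_matrix() if o.size==3 else o
    return K,np.array(f["distortion"],float),np.array(f["xyz"]),M
def ray(f,uv):
    K,D,t,M=cam(f); p=cv2.undistortPoints(np.array(uv,float).reshape(-1,1,2),K,D).reshape(-1,2)
    return t,np.c_[p,np.ones(len(p))]@M.T
def onplane(f,uv,z):
    t,d=ray(f,uv); return t+d*((z-t[2])/d[:,2])[:,None]
def cloud(f):
    h,w=f["frame"].shape[:2]; v,u=np.mgrid[:h,:w]
    t,d=ray(f,np.c_[u.ravel(),v.ravel()]); return (t+d*f["z_map"].reshape(-1,1)).reshape(h,w,3)
E
python3 - <<'E'
from h import *
import pickle
o=r.get_obs(); print({k:np.round(v,3) for k,v in o.items()})
for n in("scene","top"):
    f=r.grab_frame(n); pickle.dump(f,open(n+".pkl","wb")); cv2.imwrite(f"pics/{n}0.png",f["frame"]); print(n,f["xyz"],f["orientation"],f["vertical_fov"],f["distortion"])
E
```

```text
pics
{'clock': np.float64(0.0), 'joints': array([ 1.007,  0.478,  0.022,  1.556, -0.011,  1.109, -0.083]), 'qvel': array([ 0.   , -0.   ,  0.   ,  0.001, -0.001, -0.001,  0.001]), 'tau': array([ 0.0000e+00, -5.9645e+01,  1.6080e+00, -2.8120e+01,  1.2000e-02,
        9.0000e-03,  0.0000e+00]), 'tcp_pos': array([ 0.297, -0.606,  0.241]), 'orientation': array([-3.059e+00, -7.090e-01,  1.000e-03]), 'contact_force': array([ 0.769, -0.569, -0.824]), 'moment': array([-0.033, -0.012, -0.03 ]), 'gripper_force': np.float64(0.0), 'grip_width': np.float64(0.086)}
scene [1.36858696 0.37148305 0.80928405] [-1.38759011 -2.09350732  0.9696786 ] 46.62955031746533 [-0.09379582  0.          0.          0.          0.        ]
top [0.44416993 0.02257277 1.04678948] [-2.14221088  2.16222539 -0.15960045] 48.95239577305137 [-0.01562531  0.          0.          0.          0.        ]
```

View pics/top0.png

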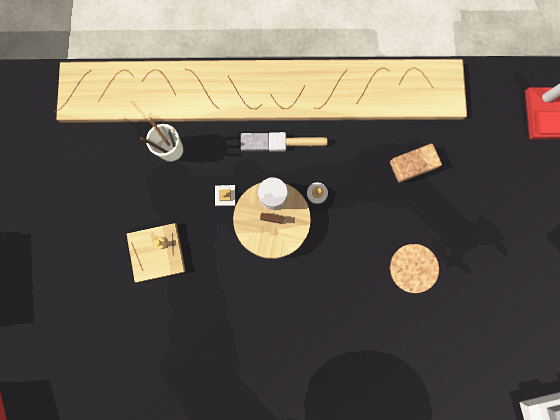

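View pics/scene0.png

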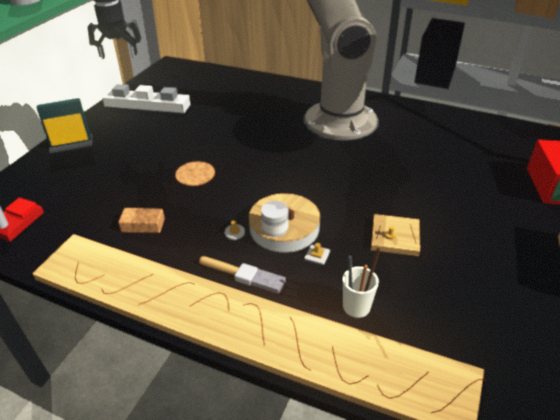

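The top view (up = +x, left = +y) shows the drum at (272,218) and the tin at (272,192). The square tile is at (225,195) and the round tile at (317,192), i.e. on the drum's −y side. The offcut and stamp are near (157,245), the coaster at (414,268) and the block at (415,162). The brush is at (285,142) and the cup at (163,143). The scene view agrees with this.

```bash
python3 - <<'E'
from h import *
import pickle
f=pickle.load(open("top.pkl","rb")); im=f["frame"]; hsv=cv2.cvtColor(im,cv2.COLOR_BGR2HSV); H,S,V=cv2.split(hsv)
P=cloud(f)
def show(n,x0,y0,x1,y1,mask,z):
    m=np.zeros(V.shape,np.uint8); m[y0:y1,x0:x1]=mask[y0:y1,x0:x1]*255
    c=max(cv2.findContours(m,cv2.RETR_EXTERNAL,cv2.CHAIN_APPROX_NONE)[0],key=cv2.contourArea)
    w=onplane(f,c.reshape(-1,2),z)[:,:2]
    (cx,cy),rad=cv2.minEnclosingCircle((w*1000).astype(np.float32)); rc=cv2.minAreaRect((w*1000).astype(np.float32))
    mm=np.zeros_like(m); cv2.drawContours(mm,[c],-1,255,-1)
    print(n,"circ",round(cx,1),round(cy,1),round(rad,1),"rect",np.round(rc[0],1),np.round(rc[1],1),round(rc[2],1),"zmed",np.round(np.median(P[mm>0][:,2])*1000,1))
b=V>90
show("cap",228,196,315,262,(S>50)&b,.039)
show("tin",255,175,290,208,(S<40)&(V>120),.099)
show("round",305,180,330,205,(V>110),.006)
show("square",212,183,238,208,(V>110),.006)
show("coaster",385,240,445,298,b,.005)
show("offcut",120,218,190,285,b,.018)
show("block",385,140,446,185,b,.035)
show("bar",255,207,298,228,(V<110),.063)
c=im[215:275,115:200]; cv2.imwrite("pics/crop.png",np.hstack([cv2.resize(c,None,fx=5,fy=5,interpolation=cv2.INTER_CUBIC)[:, :400],cv2.resize(im[175:255,230:310],(400,300))]))
m=P[215:290,115:195]; k=(m[...,2]>.034)&(m[...,2]<.06); print("stamp top pts",k.sum(),np.median(m[k],0) if k.any() else 0)
E
```

```text
cap circ 550.3 30.1 85.4 rect [533.5  29.9] [169.2 136.2] 89.5 zmed 39.4
tin circ 600.1 25.7 33.3 rect [599.8  27.8] [61.4 64. ] 61.0 zmed 98.9
round circ 614.5 -74.1 24.2 rect [615.1 -74.6] [45.8 46.5] 88.9 zmed 7.2
square circ 607.7 133.4 36.0 rect [607.7 133.4] [51.4 50.4] 0.2 zmed 7.5
coaster circ 441.6 -288.9 56.3 rect [ 441.  -288.2] [111.1 106.8] 89.3 zmed 5.1
offcut circ 480.6 289.1 77.4 rect [481.  288.7] [112.  113.4] 11.8 zmed 18.5
block circ 676.0 -294.5 59.0 rect [ 676.2 -294.3] [ 57.3 109.4] 20.6 zmed 34.3
bar circ 550.1 28.4 23.7 rect [546.9  28.5] [47.2 15.1] 89.5 zmed 60.1
stamp top pts 29 [0.50197196 0.27921662 0.04569099]
```

View pics/crop.png

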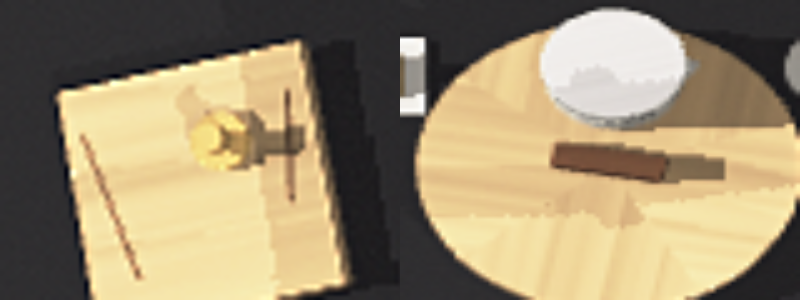

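Crop: the stamp top is at about (159,243) in the full image, and the bar lies crosswise to the tin at the drum's middle. Next I move above the tin.

Call:
send_rows(
  deltas=[
    {"dx": 80,"dy": 190,"rz": -10},
    {"dx": 80,"dy": 190,"rz": -20},
    {"dx": 80,"dy": 190,"rz": -26},
    {"dx": 80,"dy": 190,"rz": -26},
    {"dx": 80,"dy": 190,"rz": -26},
  ],
  jaw=85,
)

```text
$.deltas[0]: bad value
```

Call:
send_rows(
  deltas=[
    {"dx": 80,"dy": 190},
    {"dx": 80,"dy": 190},
    {"dx": 80,"dy": 190},
    {"dx": 80,"dy": 190},
    {"dx": 80,"dy": 190},
  ],
)

```text
$.deltas[0]: bad value
```

Call:
send_rows(
  deltas=[
    {"dx": 80,"dy": 190},
    {"dx": 80,"dy": 190},
    {"dx": 80,"dy": 190},
    {"dx": 80,"dy": 190},
    {"dx": 80,"dy": 190},
  ],
)

```text
$.deltas[0]: bad value
```

Call:
send_rows(
  deltas=[
    {"dx": 16,"dy": 38,"dz": 0,"rx": 0,"ry": 0,"rz": -6},
    {"dx": 32,"dy": 76,"dz": 0,"rx": 0,"ry": 0,"rz": -12},
    {"dx": 48,"dy": 114,"dz": 0,"rx": 0,"ry": 0,"rz": -18},
    {"dx": 64,"dy": 152,"dz": 0,"rx": 0,"ry": 0,"rz": -24},
    {"dx": 80,"dy": 190,"dz": 0,"rx": 0,"ry": 0,"rz": -26},
  ],
  jaw=85,
)

```text
clock: 0.52
tcp_pos: [0.3773, -0.414, 0.2419]
orientation: [-3.141, 0.006, 0.001]
contact_force: [1.4, -0.4, 0.8]
grip_width: 0.0854
gripper_force: 0.0
```

Call:
send_rows(
  deltas=[
    {"dx": 80,"dy": 190,"dz": 0,"rx": 0,"ry": 0,"rz": 0},
  ],
)

```text
clock: 0.6
tcp_pos: [0.3935, -0.3757, 0.242]
orientation: [-3.141, 0.001, 0.001]
contact_force: [0.5, 0.4, -0.4]
grip_width: 0.0848
gripper_force: 0.0
```

Call:
send_rows(
  deltas=[
    {"dx": 105,"dy": 180,"dz": 0,"rx": 0,"ry": 0,"rz": 0},
    {"dx": 105,"dy": 180,"dz": 0,"rx": 0,"ry": 0,"rz": 0},
    {"dx": 105,"dy": 180,"dz": 0,"rx": 0,"ry": 0,"rz": 0},
    {"dx": 105,"dy": 180,"dz": 0,"rx": 0,"ry": 0,"rz": 0},
    {"dx": 105,"dy": 180,"dz": 0,"rx": 0,"ry": 0,"rz": 0},
  ],
)

```text
clock: 1.02
tcp_pos: [0.4986, -0.1958, 0.2422]
orientation: [3.142, 0.003, -0.0]
contact_force: [1.1, -0.1, 0.8]
grip_width: 0.085
gripper_force: 0.0
```

Call:
send_rows(
  deltas=[
    {"dx": 72,"dy": 190,"dz": 0,"rx": 0,"ry": 0,"rz": 0},
    {"dx": 72,"dy": 190,"dz": 0,"rx": 0,"ry": 0,"rz": 0},
    {"dx": 72,"dy": 190,"dz": 0,"rx": 0,"ry": 0,"rz": 0},
    {"dx": 72,"dy": 190,"dz": 0,"rx": 0,"ry": 0,"rz": 0},
    {"dx": 72,"dy": 190,"dz": 0,"rx": 0,"ry": 0,"rz": 0},
  ],
)

```text
clock: 1.43
tcp_pos: [0.5706, -0.0047, 0.2421]
orientation: [-3.141, -0.005, 0.0]
contact_force: [0.1, -0.5, 0.1]
grip_width: 0.0851
gripper_force: 0.0
```

```bash
python3 - <<'E'
from h import *
import pickle
print({k:np.round(v,3) for k,v in r.get_obs().items() if k in("joints","tcp_pos","clock")})
f=r.grab_frame("wrist"); pickle.dump(f,open("w1.pkl","wb")); cv2.imwrite("pics/w1.png",f["frame"]); print(f["xyz"])
E
```

```text
{'clock': np.float64(1.433), 'joints': array([ 0.054,  0.316, -0.192,  1.8  ,  0.068,  1.033, -1.731]), 'tcp_pos': array([ 0.571, -0.005,  0.242])}
[ 0.64582632 -0.00629572  0.37374823]
```

View pics/w1.png

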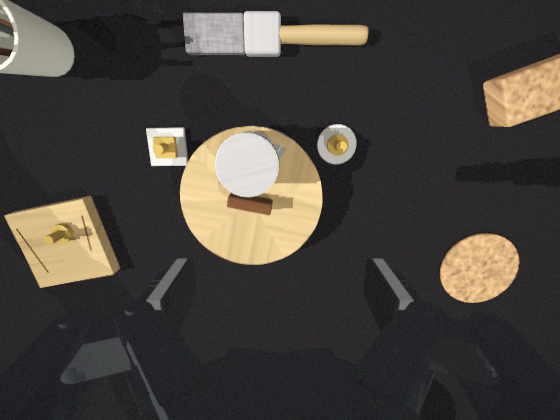

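Wrist view: cap centred near (251,195), tin top (247,165), bar (250,204), round tile (337,145), square tile (167,147), stamp (58,237), coaster (480,268). The opening shows a little beyond the tin's right edge at (280,150).

```bash
python3 - <<'E'
from h import *
import pickle
f=pickle.load(open("w1.pkl","rb")); im=f["frame"]; H,S,V=cv2.split(cv2.cvtColor(im,cv2.COLOR_BGR2HSV)); P=cloud(f)
def show(n,x0,y0,x1,y1,mask,z):
    m=np.zeros(V.shape,np.uint8); m[y0:y1,x0:x1]=mask[y0:y1,x0:x1]*255
    c=max(cv2.findContours(m,cv2.RETR_EXTERNAL,cv2.CHAIN_APPROX_NONE)[0],key=cv2.contourArea)
    w=(onplane(f,c.reshape(-1,2),z)[:,:2]*1000).astype(np.float32)
    e=cv2.fitEllipse(w); rc=cv2.minAreaRect(w)
    print(n,"ell",np.round(e[0],1),np.round(e[1],1),"rect",np.round(rc[0],1),np.round(rc[1],1),round(rc[2],1),"enc",np.round(cv2.minEnclosingCircle(w)[0],1))
b=V>90
show("cap",172,120,330,272,(S>40)&(V>70),.039)
show("round",312,120,362,168,(V>90),.006)
show("square",140,120,188,172,(V>90),.006)
show("coaster",430,225,530,310,b,.005)
show("offcut",0,190,125,292,b,.018)
show("tin",212,130,284,197,(S<40)&(V>120),.099)
show("bar",222,192,275,217,(V<125)&(H<15)&(S>100),.063)
for nm,(x0,y0,x1,y1),z in(("stamp",(25,205,100,260),(.038,.06)),("tin",(212,130,284,197),(.095,.11)),("bar",(222,190,290,217),(.055,.07))):
    q=P[y0:y1,x0:x1]; k=(q[...,2]>z[0])&(q[...,2]<z[1]); p=q[k]; lo,hi=p.min(0),p.max(0)
    rc=cv2.minAreaRect((p[:,:2]*1000).astype(np.float32))
    print(nm,k.sum(),"med",np.round(np.median(p,0)*1000,1),"mid",np.round((lo+hi)*500,1),np.round((hi-lo)*1000,1),"rect",rc)
E
```

```text
cap ell [553.3  28. ] [169.7 170.6] rect [553.5  28. ] [169.9 170.3] 0.3 enc [553.1  27.7]
round ell [616.5 -76.4] [47.8 48. ] rect [616.5 -76.2] [48.2 48.2] 47.1 enc [616.6 -76.2]
square ell [611.4 133.2] [53.7 58.9] rect [609.  134.2] [54.3 47.6] 0.8 enc [609.2 133.9]
coaster ell [ 443.8 -290. ] [108.8 112. ] rect [ 444.1 -289.7] [112.1 109.6] 57.0 enc [ 443.9 -289.9]
offcut ell [486.  282.6] [128.9 144.2] rect [485.5 282.1] [112.7 123.5] 11.6 enc [485.7 282.9]
tin ell [604.7  24. ] [59.  64.5] rect [604.7  25. ] [60.5 63.2] 76.2 enc [605.3  21.5]
bar ell [560.1  22.8] [10.8 46.5] rect [561.8  25.4] [47.6 11.2] 73.4 enc [558.7  26.4]
stamp 119 med [504.9 275.7  45.7] mid [503.8 277.2  42.9] [12.7 11.4  9.6] rect ((503.6243591308594, 277.4093322753906), (10.942000389099121, 12.611680030822754), 77.84297180175781)
tin 3227 med [605.2  25.2  98.9] mid [604.5  25.3  98.2] [59.9 60.   5.6] rect ((604.4639282226562, 25.29713249206543), (59.98655700683594, 59.92800521850586), 89.78582763671875)
bar 592 med [555.3  27.7  62.7] mid [554.4  27.7  59.9] [21.7 49.1  9.8] rect ((554.1236572265625, 27.753143310546875), (49.618377685546875, 14.070304870605469), 78.61819458007812)
```

Call:
send_rows(
  deltas=[
    {"dx": 34,"dy": 30,"dz": 0,"rx": 0,"ry": 0,"rz": 0},
    {"dx": 34,"dy": 30,"dz": -5,"rx": 0,"ry": 0,"rz": 0},
    {"dx": 34,"dy": 30,"dz": -45,"rx": 0,"ry": 0,"rz": 0},
    {"dx": 34,"dy": 30,"dz": -85,"rx": 0,"ry": 0,"rz": 0},
    {"dx": 34,"dy": 30,"dz": -115,"rx": 0,"ry": 0,"rz": 0},
  ],
)

```text
clock: 1.9
tcp_pos: [0.6032, 0.022, 0.1245]
orientation: [3.141, 0.004, -0.003]
contact_force: [-0.0, -0.2, -0.9]
grip_width: 0.0848
gripper_force: 0.0
```

Call:
send_rows(
  deltas=[
    {"dx": 0,"dy": 0,"dz": -20,"rx": 0,"ry": 0,"rz": 0},
    {"dx": 0,"dy": 0,"dz": -40,"rx": 0,"ry": 0,"rz": 0},
    {"dx": 0,"dy": 0,"dz": -60,"rx": 0,"ry": 0,"rz": 0},
    {"dx": 0,"dy": 0,"dz": -60,"rx": 0,"ry": 0,"rz": 0},
  ],
)

```text
clock: 2.23
tcp_pos: [0.6012, 0.0216, 0.0631]
orientation: [3.141, 0.003, -0.011]
contact_force: [-1.3, -0.1, 0.4]
grip_width: 0.0849
gripper_force: 0.0
```

Call:
send_rows(
  deltas=[
    {"dx": 0,"dy": 0,"dz": 0,"rx": 0,"ry": 0,"rz": 0},
    {"dx": 0,"dy": 0,"dz": 0,"rx": 0,"ry": 0,"rz": 0},
    {"dx": 0,"dy": 0,"dz": 0,"rx": 0,"ry": 0,"rz": 0},
    {"dx": 0,"dy": 0,"dz": 0,"rx": 0,"ry": 0,"rz": 0},
    {"dx": 0,"dy": 0,"dz": 0,"rx": 0,"ry": 0,"rz": 0},
  ],
  jaw=50,
  newtons=30,
)

```text
clock: 2.65
tcp_pos: [0.6054, 0.0224, 0.0688]
orientation: [-3.141, -0.003, -0.004]
contact_force: [0.7, 1.1, 3.3]
grip_width: 0.0595
gripper_force: 32.8
```

Call:
send_rows(
  deltas=[
    {"dx": 0,"dy": 0,"dz": 20,"rx": 0,"ry": 0,"rz": 0},
    {"dx": 0,"dy": 0,"dz": 50,"rx": 0,"ry": 0,"rz": 0},
    {"dx": -5,"dy": -10,"dz": 80,"rx": 0,"ry": 0,"rz": 0},
    {"dx": -15,"dy": -30,"dz": 80,"rx": 0,"ry": 0,"rz": 0},
    {"dx": -31,"dy": -60,"dz": 80,"rx": 0,"ry": 0,"rz": 0},
  ],
)

```text
clock: 3.07
tcp_pos: [0.5757, -0.0351, 0.15]
orientation: [-3.14, -0.011, -0.01]
contact_force: [-0.3, -1.2, -2.3]
grip_width: 0.059
gripper_force: 33.7
```

Call:
send_rows(
  deltas=[
    {"dx": -17,"dy": -32,"dz": 0,"rx": 0,"ry": 0,"rz": 0},
    {"dx": -34,"dy": -64,"dz": 0,"rx": 0,"ry": 0,"rz": 0},
    {"dx": -50,"dy": -96,"dz": 0,"rx": 0,"ry": 0,"rz": 0},
    {"dx": -67,"dy": -128,"dz": 0,"rx": 0,"ry": 0,"rz": 0},
    {"dx": -84,"dy": -160,"dz": 0,"rx": 0,"ry": 0,"rz": 0},
  ],
)

```text
clock: 3.48
tcp_pos: [0.4879, -0.1992, 0.1476]
orientation: [3.141, 0.003, -0.0]
contact_force: [1.5, -1.0, -1.9]
grip_width: 0.0595
gripper_force: 33.7
```

Call:
send_rows(
  deltas=[
    {"dx": -15,"dy": -30,"dz": 0,"rx": 0,"ry": 0,"rz": 0},
    {"dx": -30,"dy": -60,"dz": 0,"rx": 0,"ry": 0,"rz": 0},
    {"dx": -46,"dy": -92,"dz": -20,"rx": 0,"ry": 0,"rz": 0},
    {"dx": -46,"dy": -92,"dz": -40,"rx": 0,"ry": 0,"rz": 0},
    {"dx": -46,"dy": -92,"dz": -60,"rx": 0,"ry": 0,"rz": 0},
  ],
)

```text
clock: 3.9
tcp_pos: [0.4414, -0.293, 0.0872]
orientation: [3.14, -0.006, 0.0]
contact_force: [0.3, -0.2, -2.5]
grip_width: 0.0595
gripper_force: 33.7
```

Call:
send_rows(
  deltas=[
    {"dx": 0,"dy": 0,"dz": 0,"rx": 0,"ry": 0,"rz": 0},
    {"dx": 0,"dy": 0,"dz": 0,"rx": 0,"ry": 0,"rz": 0},
    {"dx": 0,"dy": 0,"dz": 0,"rx": 0,"ry": 0,"rz": 0},
  ],
)

```text
clock: 4.15
tcp_pos: [0.444, -0.2896, 0.0882]
orientation: [3.141, 0.005, 0.001]
contact_force: [0.3, -0.3, -1.9]
grip_width: 0.0591
gripper_force: 33.6
```

Call:
send_rows(
  deltas=[
    {"dx": 0,"dy": 0,"dz": -20,"rx": 0,"ry": 0,"rz": 0},
    {"dx": 0,"dy": 0,"dz": -38,"rx": 0,"ry": 0,"rz": 0},
    {"dx": 0,"dy": 0,"dz": -48,"rx": 0,"ry": 0,"rz": 0},
    {"dx": 0,"dy": 0,"dz": -52,"rx": 0,"ry": 0,"rz": 0},
    {"dx": 0,"dy": 0,"dz": -52,"rx": 0,"ry": 0,"rz": 0},
  ],
)

```text
clock: 4.57
tcp_pos: [0.4436, -0.2896, 0.0356]
orientation: [-3.142, -0.004, -0.0]
contact_force: [-0.6, 0.1, -1.7]
grip_width: 0.0593
gripper_force: 33.9
```

Call:
send_rows(
  deltas=[
    {"dx": 0,"dy": 0,"dz": -1,"rx": 0,"ry": 0,"rz": 0},
    {"dx": 0,"dy": 0,"dz": -2,"rx": 0,"ry": 0,"rz": 0},
    {"dx": 0,"dy": 0,"dz": -2,"rx": 0,"ry": 0,"rz": 0},
  ],
)

```text
clock: 4.82
tcp_pos: [0.4442, -0.2901, 0.0348]
orientation: [3.141, 0.003, 0.003]
contact_force: [-1.1, 1.4, 6.0]
grip_width: 0.0596
gripper_force: 34.4
```

Call:
send_rows(
  deltas=[
    {"dx": 0,"dy": 0,"dz": 0,"rx": 0,"ry": 0,"rz": 0},
    {"dx": 0,"dy": 0,"dz": 0,"rx": 0,"ry": 0,"rz": 0},
    {"dx": 0,"dy": 0,"dz": 0,"rx": 0,"ry": 0,"rz": 0},
    {"dx": 0,"dy": 0,"dz": 0,"rx": 0,"ry": 0,"rz": 0},
    {"dx": 0,"dy": 0,"dz": 0,"rx": 0,"ry": 0,"rz": 0},
  ],
  jaw=85,
)

```text
clock: 5.23
tcp_pos: [0.4434, -0.2898, 0.0334]
orientation: [3.141, 0.003, 0.0]
contact_force: [-0.0, -0.1, 0.5]
grip_width: 0.0849
gripper_force: 0.0
```

Call:
send_rows(
  deltas=[
    {"dx": 0,"dy": 0,"dz": 20,"rx": 0,"ry": 0,"rz": 0},
    {"dx": 0,"dy": 0,"dz": 50,"rx": 0,"ry": 0,"rz": 0},
    {"dx": 0,"dy": 0,"dz": 90,"rx": 0,"ry": 0,"rz": 0},
    {"dx": 0,"dy": 0,"dz": 130,"rx": 0,"ry": 0,"rz": 0},
    {"dx": 0,"dy": 0,"dz": 170,"rx": 0,"ry": 0,"rz": 0},
  ],
)

```text
clock: 5.65
tcp_pos: [0.4428, -0.2894, 0.205]
orientation: [-3.141, -0.003, 0.001]
contact_force: [1.5, -0.1, -0.2]
grip_width: 0.0851
gripper_force: 0.0
```

Call:
send_rows(
  deltas=[
    {"dx": 10,"dy": 30,"dz": 0,"rx": 0,"ry": 0,"rz": 7},
    {"dx": 20,"dy": 60,"dz": 0,"rx": 0,"ry": 0,"rz": 14},
    {"dx": 30,"dy": 90,"dz": 0,"rx": 0,"ry": 0,"rz": 21},
    {"dx": 40,"dy": 120,"dz": 0,"rx": 0,"ry": 0,"rz": 28},
    {"dx": 50,"dy": 150,"dz": 0,"rx": 0,"ry": 0,"rz": 35},
  ],
  jaw=45,
)

```text
clock: 6.07
tcp_pos: [0.4934, -0.1384, 0.2035]
orientation: [2.992, 0.956, 0.0]
contact_force: [0.7, -0.3, -0.6]
grip_width: 0.0453
gripper_force: 0.0
```

Call:
send_rows(
  deltas=[
    {"dx": 12,"dy": 34,"dz": 0,"rx": 0,"ry": 0,"rz": 7},
    {"dx": 24,"dy": 68,"dz": 0,"rx": 0,"ry": 0,"rz": 14},
    {"dx": 36,"dy": 102,"dz": 0,"rx": 0,"ry": 0,"rz": 21},
    {"dx": 48,"dy": 136,"dz": 0,"rx": 0,"ry": 0,"rz": 28},
    {"dx": 60,"dy": 168,"dz": 0,"rx": 0,"ry": 0,"rz": 35},
  ],
)

```text
clock: 6.48
tcp_pos: [0.5534, 0.0302, 0.2034]
orientation: [2.566, 1.813, 0.0]
contact_force: [0.5, -0.2, 0.4]
grip_width: 0.0448
gripper_force: 0.0
```

Call:
send_rows(
  deltas=[
    {"dx": 0,"dy": 0,"dz": 0,"rx": 0,"ry": 0,"rz": 7},
    {"dx": 0,"dy": 0,"dz": 0,"rx": 0,"ry": 0,"rz": 8.6},
    {"dx": 0,"dy": 0,"dz": 0,"rx": 0,"ry": 0,"rz": 8.6},
  ],
)

```text
clock: 6.73
tcp_pos: [0.5532, 0.0289, 0.203]
orientation: [-2.426, -1.995, 0.0]
contact_force: [-0.7, -0.0, -0.8]
grip_width: 0.0452
gripper_force: 0.0
```

```bash
python3 - <<'E'
from h import *
import pickle
o=r.get_obs(); print({k:np.round(v,3) for k,v in o.items() if k in("joints","tcp_pos","clock","orientation")}, "closing deg",np.degrees(np.arctan2(*R.from_rotvec(o["orientation"]).as_matrix()[[1,0],1])))
for n in("top","wrist"):
    f=r.grab_frame(n); pickle.dump(f,open(n+"2.pkl","wb"));
    if n=="wrist": cv2.imwrite("pics/w2.png",f["frame"])
E
```

```text
{'clock': np.float64(6.733), 'joints': array([ 0.242,  0.367, -0.505,  1.861,  0.212,  0.967, -0.55 ]), 'tcp_pos': array([0.553, 0.029, 0.203]), 'orientation': array([-2.426, -1.995,  0.   ])} closing deg -11.155858096812038
```

View pics/w2.png

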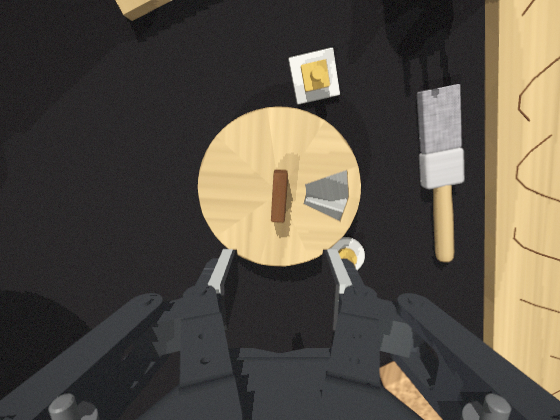

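Wrist view: bar at (280,196), opening sector at (328,195), square tile at (315,76), round tile partly hidden at (348,255). The gripper is lined up with the bar.

```bash
python3 - <<'E'
from h import *
import pickle
f=pickle.load(open("wrist2.pkl","rb")); im=f["frame"]; H,S,V=cv2.split(cv2.cvtColor(im,cv2.COLOR_BGR2HSV)); P=cloud(f)
def cont(x0,y0,x1,y1,mask):
    m=np.zeros(V.shape,np.uint8); m[y0:y1,x0:x1]=mask[y0:y1,x0:x1]*255
    return max(cv2.findContours(m,cv2.RETR_EXTERNAL,cv2.CHAIN_APPROX_NONE)[0],key=cv2.contourArea)
def pl(c,z): return (onplane(f,c.reshape(-1,2),z)[:,:2]*1000).astype(np.float32)
print("cap",cv2.fitEllipse(pl(cont(190,100,368,248,(S>40)&(V>70)),.039)))
print("sq",cv2.minAreaRect(pl(cont(280,40,350,110,V>90),.006)))
w=pl(cont(298,163,356,228,(S<45)),.039); M=cv2.moments(w); print("opening centroid",M["m10"]/M["m00"],M["m01"]/M["m00"],cv2.minAreaRect(w))
q=P[160:230,262:300]; p=q[(q[...,2]>.058)&(q[...,2]<.07)]; print("bar",cv2.minAreaRect((p[:,:2]*1000).astype(np.float32)))
t=pickle.load(open("top2.pkl","rb")); Q=cloud(t); k=(Q[...,2]>.055)&(Q[...,2]<.07)&(abs(Q[...,0]-.444)<.07)&(abs(Q[...,1]+.29)<.07); p=Q[k]; print("tin",k.sum(),(p.min(0)+p.max(0))*500,p[:,2].std())
E
```

```text
cap ((554.7291870117188, 34.20951461791992), (154.51022338867188, 173.6402130126953), 78.87642669677734)
sq ((612.2813110351562, 134.8989715576172), (46.823246002197266, 46.78731155395508), 0.9806435704231262)
opening centroid 603.7877617376218 15.178209175426751 ((601.8141479492188, 16.290943145751953), (52.266700744628906, 44.544132232666016), 73.6242904663086)
bar ((553.699951171875, 28.76339340209961), (49.329627990722656, 13.958884239196777), 75.08789825439453)
tin 677 [ 440.79912342 -289.97464394   62.47831231] 0.0021059356350487373
```

Call:
send_rows(
  deltas=[
    {"dx": 0,"dy": 0,"dz": -35,"rx": 0,"ry": 0,"rz": -3.6},
    {"dx": 0,"dy": 0,"dz": -70,"rx": 0,"ry": 0,"rz": -3.6},
    {"dx": 0,"dy": 0,"dz": -100,"rx": 0,"ry": 0,"rz": -3.6},
    {"dx": 0,"dy": 0,"dz": -120,"rx": 0,"ry": 0,"rz": -3.6},
    {"dx": 0,"dy": 0,"dz": -130,"rx": 0,"ry": 0,"rz": -3.6},
  ],
)

```text
clock: 7.25
tcp_pos: [0.5514, 0.0272, 0.0705]
orientation: [-2.491, -1.911, 0.006]
contact_force: [-0.1, -1.1, -0.2]
grip_width: 0.0449
gripper_force: 0.0
```

Call:
send_rows(
  deltas=[
    {"dx": 0,"dy": 0,"dz": -6,"rx": 0,"ry": 0,"rz": 0},
    {"dx": 0,"dy": 0,"dz": -12,"rx": 0,"ry": 0,"rz": 0},
    {"dx": 0,"dy": 0,"dz": -17,"rx": 0,"ry": 0,"rz": 0},
    {"dx": 0,"dy": 0,"dz": -17,"rx": 0,"ry": 0,"rz": 0},
  ],
)

```text
clock: 7.58
tcp_pos: [0.5536, 0.0281, 0.0564]
orientation: [2.491, 1.914, 0.001]
contact_force: [-0.2, 0.2, 0.0]
grip_width: 0.045
gripper_force: 0.0
```

Call:
send_rows(
  deltas=[
    {"dx": 0,"dy": 0,"dz": 0,"rx": 0,"ry": 0,"rz": 0},
    {"dx": 0,"dy": 0,"dz": 0,"rx": 0,"ry": 0,"rz": 0},
    {"dx": 0,"dy": 0,"dz": 0,"rx": 0,"ry": 0,"rz": 0},
    {"dx": 0,"dy": 0,"dz": 0,"rx": 0,"ry": 0,"rz": 0},
    {"dx": 0,"dy": 0,"dz": 0,"rx": 0,"ry": 0,"rz": 0},
  ],
  jaw=8,
  newtons=30,
)

```text
clock: 8.0
tcp_pos: [0.5525, 0.0287, 0.0571]
orientation: [-2.49, -1.915, 0.001]
contact_force: [-4.4, 1.0, 6.4]
grip_width: 0.0132
gripper_force: 30.3
```

```bash
python3 - <<'E'
from h import *
o=r.get_obs(); print(o["tcp_pos"],"closing deg",np.degrees(np.arctan2(*R.from_rotvec(o["orientation"]).as_matrix()[[1,0],1])),o["contact_force"],o["joints"])
E
```

```text
[0.55251085 0.02866576 0.05713858] closing deg -14.87786750440241 [-4.43049449  1.04935175  6.3579806 ] [ 0.16059688  0.56154423 -0.41563803  1.96363757  0.34599673  0.68656021
 -0.7287402 ]
```

Call:
send_rows(
  deltas=[
    {"dx": 0,"dy": 0,"dz": 0,"rx": 0,"ry": 0,"rz": -4},
    {"dx": 0,"dy": 0,"dz": 0,"rx": 0,"ry": 0,"rz": -9},
    {"dx": 0,"dy": 0,"dz": 0,"rx": 0,"ry": 0,"rz": -14},
    {"dx": 0,"dy": 0,"dz": 0,"rx": 0,"ry": 0,"rz": -19},
    {"dx": 0,"dy": 0,"dz": 0,"rx": 0,"ry": 0,"rz": -24},
  ],
)

```text
clock: 8.42
tcp_pos: [0.5522, 0.0288, 0.0571]
orientation: [-2.836, -1.35, 0.002]
contact_force: [-6.2, 2.5, 7.3]
grip_width: 0.0135
gripper_force: 30.4
```

Call:
send_rows(
  deltas=[
    {"dx": 0,"dy": 0,"dz": 0,"rx": 0,"ry": 0,"rz": -5},
    {"dx": 0,"dy": 0,"dz": 0,"rx": 0,"ry": 0,"rz": -10},
    {"dx": 0,"dy": 0,"dz": 0,"rx": 0,"ry": 0,"rz": -15},
    {"dx": 0,"dy": 0,"dz": 0,"rx": 0,"ry": 0,"rz": -20},
    {"dx": 0,"dy": 0,"dz": 0,"rx": 0,"ry": 0,"rz": -20},
  ],
)

```text
clock: 8.83
tcp_pos: [0.552, 0.029, 0.0571]
orientation: [-3.028, -0.837, 0.003]
contact_force: [-7.0, 1.2, 7.9]
grip_width: 0.0133
gripper_force: 30.5
```

Call:
send_rows(
  deltas=[
    {"dx": 0,"dy": 0,"dz": 0,"rx": 0,"ry": 0,"rz": 0},
    {"dx": 0,"dy": 0,"dz": 0,"rx": 0,"ry": 0,"rz": 0},
  ],
)

```text
clock: 9.0
tcp_pos: [0.552, 0.029, 0.0571]
orientation: [-3.026, -0.843, 0.003]
contact_force: [-6.7, 1.3, 8.2]
grip_width: 0.0132
gripper_force: 30.5
```

```bash
python3 - <<'E'
from h import *
o=r.get_obs(); print(o["tcp_pos"],"closing deg",np.degrees(np.arctan2(*R.from_rotvec(o["orientation"]).as_matrix()[[1,0],1])),o["contact_force"],o["moment"])
E
```

```text
[0.55199711 0.02898353 0.05712466] closing deg -58.85360850652214 [-6.66788447  1.27738259  8.17038834] [ 0.2813009   1.18777097 -0.10246332]
```

Call:
send_rows(
  deltas=[
    {"dx": 0,"dy": 0,"dz": 0,"rx": 0,"ry": 0,"rz": 0},
    {"dx": 0,"dy": 0,"dz": 0,"rx": 0,"ry": 0,"rz": 0},
    {"dx": 0,"dy": 0,"dz": 0,"rx": 0,"ry": 0,"rz": 0},
    {"dx": 0,"dy": 0,"dz": 0,"rx": 0,"ry": 0,"rz": 0},
  ],
  jaw=45,
)

```text
clock: 9.33
tcp_pos: [0.5536, 0.0282, 0.0565]
orientation: [3.026, 0.842, 0.001]
contact_force: [-0.2, 0.1, -0.5]
grip_width: 0.0452
gripper_force: 0.0
```

Call:
send_rows(
  deltas=[
    {"dx": 0,"dy": 0,"dz": 25,"rx": 0,"ry": 0,"rz": 0},
    {"dx": 0,"dy": 0,"dz": 60,"rx": 0,"ry": 0,"rz": 0},
    {"dx": 0,"dy": 0,"dz": 100,"rx": 0,"ry": 0,"rz": 0},
    {"dx": 0,"dy": 0,"dz": 140,"rx": 0,"ry": 0,"rz": 0},
    {"dx": 0,"dy": 0,"dz": 160,"rx": 0,"ry": 0,"rz": 0},
  ],
)

```text
clock: 9.75
tcp_pos: [0.5553, 0.0286, 0.2213]
orientation: [3.026, 0.842, 0.01]
contact_force: [1.2, 0.8, -0.8]
grip_width: 0.0451
gripper_force: 0.0
```

Call:
send_rows(
  deltas=[
    {"dx": -15,"dy": 35,"dz": 0,"rx": 0,"ry": 0,"rz": 7},
    {"dx": -30,"dy": 70,"dz": 0,"rx": 0,"ry": 0,"rz": 14},
    {"dx": -40,"dy": 100,"dz": 0,"rx": 0,"ry": 0,"rz": 21},
    {"dx": -48,"dy": 130,"dz": 0,"rx": 0,"ry": 0,"rz": 28},
    {"dx": -48,"dy": 160,"dz": 0,"rx": 0,"ry": 0,"rz": 35},
  ],
)

```text
clock: 10.17
tcp_pos: [0.5037, 0.1895, 0.2166]
orientation: [2.627, 1.722, -0.001]
contact_force: [0.5, 0.0, -0.1]
grip_width: 0.0451
gripper_force: 0.0
```

Call:
send_rows(
  deltas=[
    {"dx": 0,"dy": 0,"dz": 0,"rx": 0,"ry": 0,"rz": 0},
    {"dx": 0,"dy": 0,"dz": 0,"rx": 0,"ry": 0,"rz": 0},
  ],
)

```text
clock: 10.33
tcp_pos: [0.5049, 0.1902, 0.2164]
orientation: [-2.63, -1.717, -0.001]
contact_force: [-0.5, -1.1, -0.1]
grip_width: 0.045
gripper_force: 0.0
```

```bash
python3 - <<'E'
from h import *
import pickle
o=r.get_obs(); print(np.round(o["tcp_pos"],4),np.round(o["joints"],2))
for n in("top","wrist"):
    f=r.grab_frame(n); pickle.dump(f,open(n+"3.pkl","wb")); Q=cloud(f)
    def rect(nm,x,y,rad,z0,z1):
        p=Q[(Q[...,2]>z0)&(Q[...,2]<z1)&(np.hypot(Q[...,0]-x,Q[...,1]-y)<rad)]
        if len(p)>5: print(n,nm,len(p),cv2.minAreaRect((p[:,:2]*1000).astype(np.float32)))
    rect("bar",.5535,.0285,.035,.056,.07); rect("stamp",.504,.277,.03,.042,.05); rect("hole",.579,-.0145,.032,-.01,.033)
    if n=="wrist": cv2.imwrite("pics/w3.png",f["frame"])
E
```

```text
[0.5049 0.1902 0.2164] [-0.1   0.32 -0.45  1.88  0.17  0.98 -1.04]
top bar 152 ((551.246826171875, 29.487098693847656), (48.92871856689453, 13.932246208190918), 30.920976638793945)
top hole 357 ((583.4619140625, -13.334869384765625), (50.351131439208984, 49.493980407714844), 17.374618530273438)
wrist bar 197 ((567.740234375, 37.60659408569336), (16.88877296447754, 13.689746856689453), 33.78487777709961)
wrist stamp 131 ((503.7159118652344, 277.6434326171875), (11.23275375366211, 11.728240966796875), 65.8831558227539)
wrist hole 41 ((583.4632568359375, -22.517459869384766), (7.798430442810059, 11.285196304321289), 55.421993255615234)
```

View pics/w3.png

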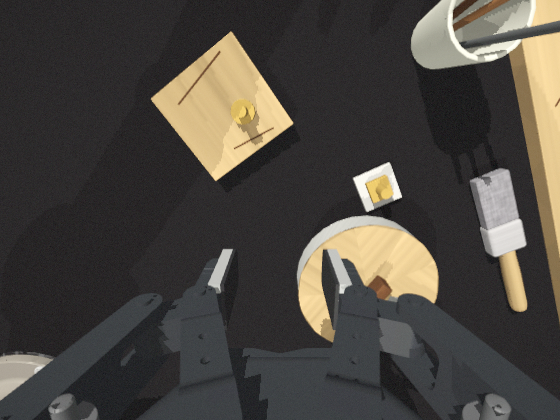

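Wrist view: stamp at (243,109) on the offcut, cap turned. The top-view bar angle puts the cap at −59.1° against a target of −58.85°, so the opening is in place. Next I fetch the stamp.

Call:
send_rows(
  deltas=[
    {"dx": 0,"dy": 30,"dz": -20,"rx": 0,"ry": 0,"rz": 7},
    {"dx": -1,"dy": 60,"dz": -40,"rx": 0,"ry": 0,"rz": 14},
    {"dx": -1,"dy": 87,"dz": -60,"rx": 0,"ry": 0,"rz": 21},
    {"dx": -1,"dy": 87,"dz": -85,"rx": 0,"ry": 0,"rz": 28},
    {"dx": -1,"dy": 87,"dz": -110,"rx": 0,"ry": 0,"rz": 28},
  ],
  jaw=45,
)

```text
clock: 10.85
tcp_pos: [0.5048, 0.2759, 0.1054]
orientation: [-2.133, -2.306, -0.002]
contact_force: [-0.5, -1.2, -1.1]
grip_width: 0.0452
gripper_force: 0.0
```

Call:
send_rows(
  deltas=[
    {"dx": 0,"dy": 0,"dz": -20,"rx": 0,"ry": 0,"rz": 0},
    {"dx": 0,"dy": 0,"dz": -40,"rx": 0,"ry": 0,"rz": 0},
    {"dx": 0,"dy": 0,"dz": -53,"rx": 0,"ry": 0,"rz": 0},
    {"dx": 0,"dy": 0,"dz": -60,"rx": 0,"ry": 0,"rz": 0},
    {"dx": 0,"dy": 0,"dz": -60,"rx": 0,"ry": 0,"rz": 0},
  ],
)

```text
clock: 11.27
tcp_pos: [0.504, 0.2739, 0.045]
orientation: [-2.142, -2.298, 0.004]
contact_force: [-1.5, 0.5, 0.7]
grip_width: 0.045
gripper_force: 0.0
```

Call:
send_rows(
  deltas=[
    {"dx": 0,"dy": 0,"dz": -3,"rx": 0,"ry": 0,"rz": 0},
    {"dx": 0,"dy": 0,"dz": -5,"rx": 0,"ry": 0,"rz": 0},
    {"dx": 0,"dy": 0,"dz": -5,"rx": 0,"ry": 0,"rz": 0},
  ],
)

```text
clock: 11.52
tcp_pos: [0.5048, 0.2754, 0.042]
orientation: [2.14, 2.299, 0.002]
contact_force: [-0.9, 0.3, 0.5]
grip_width: 0.0452
gripper_force: 0.0
```

Call:
send_rows(
  deltas=[
    {"dx": -1,"dy": 2,"dz": -1,"rx": 0,"ry": 0,"rz": 0},
    {"dx": -1,"dy": 2,"dz": -1,"rx": 0,"ry": 0,"rz": 0},
    {"dx": -1,"dy": 2,"dz": -1,"rx": 0,"ry": 0,"rz": 0},
    {"dx": -1,"dy": 2,"dz": -1,"rx": 0,"ry": 0,"rz": 0},
    {"dx": -1,"dy": 2,"dz": -1,"rx": 0,"ry": 0,"rz": 0},
  ],
  jaw=5,
  newtons=25,
)

```text
clock: 11.93
tcp_pos: [0.5034, 0.2777, 0.0408]
orientation: [2.14, 2.3, 0.001]
contact_force: [-0.2, 0.4, 2.5]
grip_width: 0.0106
gripper_force: 24.4
```

Call:
send_rows(
  deltas=[
    {"dx": 0,"dy": 0,"dz": 10,"rx": 0,"ry": 0,"rz": 0},
    {"dx": 0,"dy": 0,"dz": 30,"rx": 0,"ry": 0,"rz": 0},
    {"dx": 0,"dy": 0,"dz": 60,"rx": 0,"ry": 0,"rz": 0},
    {"dx": 0,"dy": 0,"dz": 90,"rx": 0,"ry": 0,"rz": 0},
    {"dx": 0,"dy": 0,"dz": 90,"rx": 0,"ry": 0,"rz": 0},
  ],
)

```text
clock: 12.35
tcp_pos: [0.506, 0.2794, 0.1364]
orientation: [2.139, 2.298, 0.014]
contact_force: [-0.1, 0.3, 0.3]
grip_width: 0.0108
gripper_force: 24.4
```

```bash
python3 - <<'E'
from h import *
o=r.get_obs(); print(o["tcp_pos"],o["grip_width"],"closing deg",np.degrees(np.arctan2(*R.from_rotvec(o["orientation"]).as_matrix()[[1,0],1])),o["contact_force"],o["joints"])
f=r.grab_frame("wrist"); cv2.imwrite("pics/w4.png",f["frame"][150:420,120:440])
E
```

```text
[0.50601157 0.27939791 0.13638656] 0.010765203236000163 closing deg 4.103860177361515 [-0.12759934  0.2657013   0.33936966] [-0.19817699  0.49271697 -0.53634975  1.86457998  0.32571328  0.86224244
 -0.82312992]
```

View pics/w4.png

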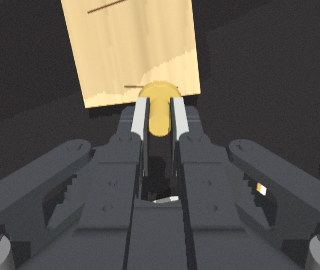

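The stamp is held upright between the pads (crop, around (160,115)). I carry it to above the opening.

Call:
send_rows(
  deltas=[
    {"dx": 8,"dy": -30,"dz": 0,"rx": 0,"ry": 0,"rz": 5},
    {"dx": 17,"dy": -65,"dz": 0,"rx": 0,"ry": 0,"rz": 10},
    {"dx": 26,"dy": -100,"dz": 0,"rx": 0,"ry": 0,"rz": 15},
    {"dx": 35,"dy": -135,"dz": 0,"rx": 0,"ry": 0,"rz": 20},
    {"dx": 44,"dy": -170,"dz": 0,"rx": 0,"ry": 0,"rz": 25},
  ],
)

```text
clock: 12.82
tcp_pos: [0.5467, 0.1052, 0.1296]
orientation: [-1.585, -2.711, 0.002]
contact_force: [0.4, 0.8, -0.6]
grip_width: 0.0105
gripper_force: 24.4
```

Call:
send_rows(
  deltas=[
    {"dx": 9,"dy": -35,"dz": 0,"rx": 0,"ry": 0,"rz": 2},
    {"dx": 18,"dy": -70,"dz": 0,"rx": 0,"ry": 0,"rz": 2},
    {"dx": 27,"dy": -100,"dz": 0,"rx": 0,"ry": 0,"rz": 2},
    {"dx": 31.5,"dy": -122,"dz": 0,"rx": 0,"ry": 0,"rz": 2},
    {"dx": 31.5,"dy": -122,"dz": 0,"rx": 0,"ry": 0,"rz": 2},
  ],
)

```text
clock: 13.23
tcp_pos: [0.5788, -0.0223, 0.1289]
orientation: [-1.556, -2.729, 0.006]
contact_force: [0.2, -0.9, 0.0]
grip_width: 0.0107
gripper_force: 24.4
```

Call:
send_rows(
  deltas=[
    {"dx": 0,"dy": 0,"dz": -15,"rx": 0,"ry": 0,"rz": 0},
    {"dx": 0,"dy": 0,"dz": -30,"rx": 0,"ry": 0,"rz": 0},
    {"dx": 0,"dy": 0,"dz": -40,"rx": 0,"ry": 0,"rz": 0},
    {"dx": 0,"dy": 0,"dz": -40,"rx": 0,"ry": 0,"rz": 0},
    {"dx": 0,"dy": 0,"dz": -40,"rx": 0,"ry": 0,"rz": 0},
  ],
)

```text
clock: 13.65
tcp_pos: [0.578, -0.0144, 0.0896]
orientation: [-1.542, -2.735, 0.001]
contact_force: [0.1, 0.1, -0.1]
grip_width: 0.0107
gripper_force: 24.4
```

```bash
python3 - <<'E'
from h import *
o=r.get_obs(); print(o["tcp_pos"],o["grip_width"],"closing deg",np.degrees(np.arctan2(*R.from_rotvec(o["orientation"]).as_matrix()[[1,0],1])))
f=r.grab_frame("wrist"); cv2.imwrite("pics/w5.png",f["frame"])
E
```

```text
[ 0.57801979 -0.01437129  0.08962926] 0.010703061167089384 closing deg 31.15567359066318
```

View pics/w5.png

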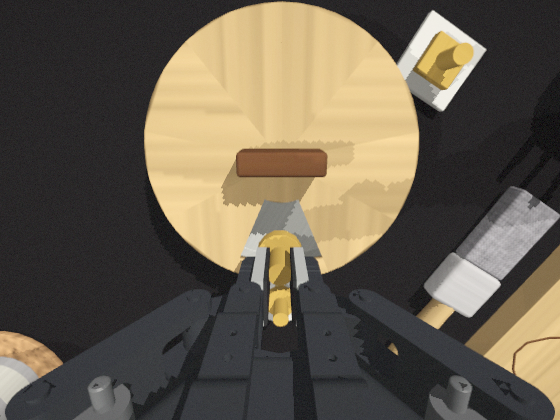

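Wrist view: the opening (around (280,225)) is directly below the stamp, with the bar crosswise at (281,163). I lower the stamp and release it.

Call:
send_rows(
  deltas=[
    {"dx": 1,"dy": 0,"dz": -10,"rx": 0,"ry": 0,"rz": 0},
    {"dx": 1,"dy": 0,"dz": -20,"rx": 0,"ry": 0,"rz": 0},
    {"dx": 1,"dy": 0,"dz": -28,"rx": 0,"ry": 0,"rz": 0},
    {"dx": 1,"dy": 0,"dz": -34,"rx": 0,"ry": 0,"rz": 0},
    {"dx": 1,"dy": 0,"dz": -34,"rx": 0,"ry": 0,"rz": 0},
  ],
)

```text
clock: 14.12
tcp_pos: [0.5786, -0.0149, 0.0545]
orientation: [-1.543, -2.734, 0.002]
contact_force: [-0.6, -0.1, -0.2]
grip_width: 0.0109
gripper_force: 24.4
```

Call:
send_rows(
  deltas=[
    {"dx": 0,"dy": 0,"dz": 0,"rx": 0,"ry": 0,"rz": 0},
    {"dx": 0,"dy": 0,"dz": 0,"rx": 0,"ry": 0,"rz": 0},
  ],
)

```text
clock: 14.28
tcp_pos: [0.58, -0.0146, 0.0564]
orientation: [1.544, 2.736, 0.0]
contact_force: [-0.4, -0.9, -0.1]
grip_width: 0.0108
gripper_force: 24.4
```

Call:
send_rows(
  deltas=[
    {"dx": 0,"dy": 0,"dz": 0,"rx": 0,"ry": 0,"rz": 0},
    {"dx": 0,"dy": 0,"dz": 0,"rx": 0,"ry": 0,"rz": 0},
    {"dx": 0,"dy": 0,"dz": 0,"rx": 0,"ry": 0,"rz": 0},
    {"dx": 0,"dy": 0,"dz": 0,"rx": 0,"ry": 0,"rz": 0},
  ],
  jaw=35,
)

```text
clock: 14.62
tcp_pos: [0.58, -0.0148, 0.0566]
orientation: [1.544, 2.735, 0.0]
contact_force: [0.2, -0.2, 0.6]
grip_width: 0.0353
gripper_force: 0.0
```

Call:
send_rows(
  deltas=[
    {"dx": 0,"dy": 0,"dz": 20,"rx": 0,"ry": 0,"rz": 0},
    {"dx": 0,"dy": 0,"dz": 50,"rx": 0,"ry": 0,"rz": 0},
    {"dx": 0,"dy": 0,"dz": 90,"rx": 0,"ry": 0,"rz": 0},
    {"dx": -30,"dy": 10,"dz": 120,"rx": 0,"ry": 0,"rz": 0},
    {"dx": -60,"dy": 20,"dz": 150,"rx": 0,"ry": 0,"rz": 0},
  ],
)

```text
clock: 15.03
tcp_pos: [0.523, 0.0045, 0.2054]
orientation: [1.546, 2.734, 0.003]
contact_force: [0.5, 0.2, 0.7]
grip_width: 0.0353
gripper_force: 0.0
```

Call:
send_rows(
  deltas=[
    {"dx": 0,"dy": 0,"dz": 0,"rx": 0,"ry": 0,"rz": 0},
    {"dx": 0,"dy": 0,"dz": 0,"rx": 0,"ry": 0,"rz": 0},
    {"dx": 0,"dy": 0,"dz": 0,"rx": 0,"ry": 0,"rz": 0},
  ],
)

```text
clock: 15.28
tcp_pos: [0.5226, 0.0038, 0.2037]
orientation: [1.544, 2.735, -0.0]
contact_force: [-0.5, -0.6, 0.2]
grip_width: 0.0352
gripper_force: 0.0
```

```bash
python3 - <<'E'
from h import *
f=r.grab_frame("wrist"); Q=cloud(f)
p=Q[(Q[...,2]>.056)&(Q[...,2]<.07)&(np.hypot(Q[...,0]-.5535,Q[...,1]-.0285)<.035)]; print(len(p),cv2.minAreaRect((p[:,:2]*1000).astype(np.float32)))
t=r.grab_frame("top"); Q=cloud(t); p=Q[(Q[...,2]>.055)&(Q[...,2]<.08)&(abs(Q[...,0]-.444)<.06)&(abs(Q[...,1]+.29)<.06)]; print("tin",len(p),(p.min(0)+p.max(0))*500)
cv2.imwrite("pics/w6.png",f["frame"])
E
```

```text
768 ((552.9981079101562, 28.68254852294922), (49.733299255371094, 13.532219886779785), 31.414369583129883)
tin 681 [ 440.79248041 -289.89242636   62.85802768]
```

View pics/w6.png

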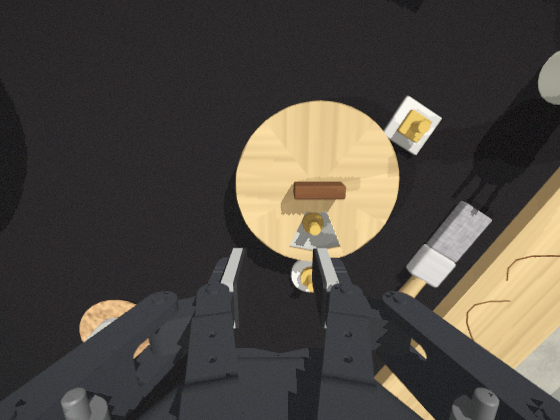

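The stamp stands in the compartment under the opening at (314,225), in line with the round tile at (307,276). The cap is at −58.6° and the tin is on the coaster.

```bash
python3 -c "from bench import r; print(r.hand_in())"
```

```text
the job is handed in; nothing more can be done
None
```

I handed the job in at about 15 s of the 72 s allowed: the tin is upright on the coaster, the opening lies over the round-sample compartment to within about 0.3° (well under 1 mm), and the brass stamp is inside it; the hand-in gave no verdict.

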